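Clamp the collector-lens carrier on the microscope's lamp rail

ROBOT

A 7-joint arm with a two-finger parallel gripper is mounted at the origin on the work surface. World frame = base frame: x ahead of the robot, y to its left, z up, the work surface at z = 0. Lengths are in m, angles in degrees, forces in N, time in s.
With the tool pointing down it reaches from about 0.4 to 0.875 m from the base axis. Payload 6.5 kg.
Tool frame: the origin (TCP) lies midway between the tips of the shut fingers; the grasp point (between the pads) lies 19 mm behind it; z points along the fingers, y is the direction in which the jaws open and shut (so a half turn about z gives the same grasp; the last joint's range is limited). The gripper opens to 88 mm and grips with 3 to 60 N. Pads are 18 mm wide; open, the fingers measure 123 mm over their backs; the gripper's body (75 mm by 187 mm) begins 45 mm behind the grasp point.
Start: joints at [-72.663, 30.733, -0.252, 88.115, 0.149, 61.152, -4.079], TCP at [0.234, 0.606, 0.239] pointing down, gripper open.
Joint ranges: [-154.64, 154.64], [-21.42, 123.67], [-72.66, 72.17], [13.99, 137.28], [-74.86, 254.86], [10.95, 109.41], [-158.01, 158.01]. Speed limits (degrees/s): [136.94, 136.94, 180, 180, 180, 180, 180].

INTERFACE

Orientations are given as a 3x3 rotation matrix whose columns are the frame's x, y, z axes.
In Python, from plant import bot gives the robot as it stands.
- The arm moves only by the shell command python3 -m creep 'ROWS'. ROWS is JSON, a list of rows, each a list of 7 numbers: the shift along the tool's x, y, z in m, then the turn, a rotation vector about the tool's x, y, z in degrees, then the opening, from 0 (shut) to 1 (fully open). In form: [[tx, ty, tz, wx, wy, wz, gripper], ...]. A call has 1 to 20 rows; each row is the pose to reach, as a shift and turn from the pose commanded when the call began, along the tool's axes at that moment; what a row does not reach only later rows make up. A row lasts 1/12 s, in which the tool goes at most 41.7 mm and 7.16 degrees, less where a joint would pass 70% of its speed; a pose out of reach is approached as far as the arm can. A call with a gripper value outside its range is refused whole. The fingers move at their own pace and stop on an object; the grip force is fixed at half the most. Time passes only in rows, so rows that repeat a pose let the fingers close. It gives the time, the measured TCP pose, the force and the opening at its end, in the units of the state.
- bot.observe(): the state, without advancing time (a new reading comes with each control period).
- bot.snapshot(name): name is "scene" or "top" or "wrist"; returns a dict with "image" (384x512x3 uint8, blue, green, red), "z_map" (384x512 float32, m along the optical axis (not along the pixel's ray), 0 where there is no reading), "mtx" (3x3 intrinsics, pixels), "k1" (the pictures are not rectified: a ray, as slopes to the right and down, at radius r is drawn at 1 + k1 r^2 times it, then the intrinsics apply), "world_to_cam" (4x4, takes a point from world to camera coordinates); the wrist camera has in their place "tool_from_camera" (4x4, takes a point from camera to tool coordinates, whose origin is the TCP and whose axes are the flange's). Camera axes: x right, y down, z forward; pixel columns grow to the right and rows downward; lengths in m; the calibration is good to about 2 mm. A picture is of the moment at which its call begins: read the wrist's pose just before it.
- bot.job_done(): hands the job in, once; it reports no verdict.
The state is a dict: "t": time; "joints": joint angles; "dq": joint speeds; "tau": joint torques, N m; "eef_pos": TCP position; "orientation": TCP orientation; "force": force on the tool from outside, world axes, zero at the start; "moment": the same for the moment, N m; "gripper_width": finger opening in m.
Only numpy, scipy, OpenCV 4.12 (cv2) and the standard library are available. Lean on these libraries where they do the work, as an engineer would, in place of code of your own. Each camera call takes 0.05 s, during which the arm holds its last target. There are 200 camera calls.

TASK

Fit the lens carrier (the one with the round glass lens in a square plate) to the lamp rail: drop the head of its clamp bolt into the rail's T-slot with the lens end towards the lamp house, and slide the carrier along until its foot touches the rail stop. Then pull its clamp knob up against the spring, keep it pulled while you start turning it clockwise so that the thread catches, and go on turning, taking the knob afresh as often as needed, until it will go no further and the carrier is clamped tight. Let go and leave the iris carrier in the rack undisturbed.

Things in the scene. Friction and masses are not known exactly. Their poses are not given: they have to be found in the camera images.
- lens_grip (a point): Where to take the lens carrier (about 0.9 kg): in its holder, a dark upright plate 14 mm thick (x), 50 mm wide (y), 64 mm tall with a 38 mm glass lens. 56 mm above the foot's underside (plate top 80 mm above it), 30 mm ahead of the foot's middle. x along the foot to its lens end (nose), z up. Pinch the plate across 14 or 50 mm.
- carrier_foot (a point): Middle of the underside of the lens carrier's foot, an aluminium bar 120 mm long (x, + to the lens end), 44 mm wide, 16 mm thick. Under it, 50 mm before and behind this point, guide keys 16 mm long, 12.2 mm wide, 4 mm deep run in the rail's slot. The clamp bolt's axis is 38 mm behind (-x) this point.
- carrier_nose (a point): Middle of the lower edge of the carrier's nose, the lens end of its foot: on the foot's underside, 60 mm ahead of the foot's middle, 30 mm ahead of lens_grip. Axes as lens_grip. This end must touch the stop.
- knob_grip (a point): On the axis of the carrier's clamp knob at the height to grip it: 44 mm above the foot's underside when down, 68 mm behind lens_grip. Black bar grip 40 mm long (its x), 12 mm thick (y), its top 13 mm above and its lower end 21 mm below this point, on a 34 mm disc (21 to 27 mm below). Turns and lifts with the bolt; at the start the bar lies along the foot.
- bolt_head (a point): Middle of the top face of the T-head on the clamp bolt's lower end: 30 mm long (its x, always parallel to the knob's bar), 10.5 mm wide, 6 mm thick; shank 9 mm. Knob down, this face is 15.3 mm below the foot's underside (the head's lower face 21.3 mm), so on the rail it hangs 9.3 mm under the slot's lips.
- clamp_lift (a joint): How far the captive bolt (knob, shank, head in one) is pulled up, m: 0 down, held by its spring; 0.013 the most. Spring 2 N plus 0.15 N per mm, weight of the bolt 1.3 N; 8 N and more lifts the carrier off the rail. The thread can catch from 5 mm up; above 9 mm the head jams between the lips. 7 mm is right (a hand may slip 1 mm).
- clamp_screw (a joint): Turn of bolt and knob, rad, + clockwise from above; 0 = bar and head along the foot, 2.5 = the end, a hard stop. Bolt down, it is blocked at 0.25 to 0.5; pulled up, it passes. From 0.9 on the thread holds it up when let go (if it dropped: turn back to 0, pull again). The head, across the slot by then, meets the lips at 1.6 to 1.95; tight from 2.2 on, best at the stop. Takes under 1 N m; stays.
- bush (a point): On the clamp bolt's axis at the foot's top, 16 mm above its underside: the threaded bush. Its quick thread lifts the turning bolt: 4.5 mm up at turn 0.7, then 6 mm per rad to 8.8 mm at 1.4, then some 1 mm per rad as it tightens (these turns are 0.12 more or less from case to case), so the hand that turns the knob must rise along or let it slide up.
- rail_top (a point): Middle of the top face of the fixed lamp rail, a T-slot profile 400 mm long (x, + towards the lamp house), 50 mm wide, 44 mm high (this point 44 mm above the table). Slot along the middle, 14.5 mm between lips 6 mm thick, over a channel 40 mm wide, floor 28 mm below the top. Lamp house: cream box 110 x 90 x 152 mm high, near face 180 mm ahead.
- stop_face (a point): Middle of the lower edge of the rail stop's near face, at the rail's top. The stop: dark block 30 mm long, 48 mm wide, 18 mm high with a steel screw (top 28 mm above the rail), fixed across the rail before the lamp house. x along the rail towards the lamp house, square to the face; the carrier's nose goes against it from the -x side.
- iris_grip (a point): Centre of the round 56 mm holder of the iris carrier, the other carrier in the rack: leave it. Rack: wood, two battens, tops 34 mm above the table, on which both carriers stand in line with the rack, heads and keys hanging in the 40 mm gap; which has which place varies. The two feet are at least 35 mm apart.

How it is judged:
By the outcome, as a careful person would: the job done as asked, in the order asked, and still so for the second after the job is handed in, with the robot touching nothing.
It also fails if it takes over 64 s, if anything falls off the work surface, if the arm or the gripper's body presses on something with over 40 N, if the wrist force passes 120 N, or if a joint passes its speed limit or range.

## Working session

There is one attempt and no reset: what is moved stays moved. The work goes in short steps, Python scripts to look and compute and a shell command to move; the robot and the scene stay as the last step left them, time stands still between calls to the robot, and variables do not carry over. Pictures are saved under pics/ and viewed, about 8 in all and at most 12, crops included, and the job is handed in when it is done.

```bash
ls; mkdir -p pics
python3 - <<'E'
from plant import bot
import cv2,numpy as np
s=bot.observe();print({k:np.round(v,3).tolist() for k,v in s.items()})
a=[]
for n in("scene","top"):
    d=bot.snapshot(n);np.savez(f"pics/{n}0.npz",**d)
    print(n,d["mtx"].tolist(),d["k1"],np.round(d["world_to_cam"],3).tolist(),(d["z_map"]>0).mean())
    a.append(d["image"])
cv2.imwrite("pics/scene0.png",cv2.resize(a[0],(800,600)));cv2.imwrite("pics/top0.png",cv2.resize(a[1],(800,600)))
E
```

```text
pics
{'t': 0.0, 'joints': [-72.661, 30.777, -0.255, 88.17, 0.149, 61.151, -4.08], 'dq': [0.036, 0.036, -0.016, -0.061, 0.081, 0.049, -0.024], 'tau': [-0.0, -57.101, 0.991, -25.159, -0.056, 0.018, 0.0], 'eef_pos': [0.234, 0.606, 0.238], 'orientation': [[-0.933, 0.36, -0.001], [0.36, 0.933, -0.002], [-0.0, -0.002, -1.0]], 'force': [-0.525, -0.768, -0.049], 'moment': [0.006, 0.029, -0.035], 'gripper_width': 0.088}
scene [[477.27476404905906, 0.0, 250.55435146276415], [0.0, 477.27476404905906, 198.1106754267726], [0.0, 0.0, 1.0]] -0.16039003158830686 [[-0.303, 0.953, -0.018, 0.176], [0.722, 0.217, -0.657, -0.326], [-0.622, -0.212, -0.754, 1.255], [0.0, 0.0, 0.0, 1.0]] 0.9957936604817709
top [[430.15951353177974, 0.0, 249.81335638343415], [0.0, 430.15951353177974, 190.26571576044904], [0.0, 0.0, 1.0]] -0.09741102871254696 [[0.026, -0.999, 0.018, -0.011], [-0.992, -0.028, -0.12, 0.562], [0.12, -0.015, -0.993, 0.857], [0.0, 0.0, 0.0, 1.0]] 0.9962158203125
```

View pics/scene0.png

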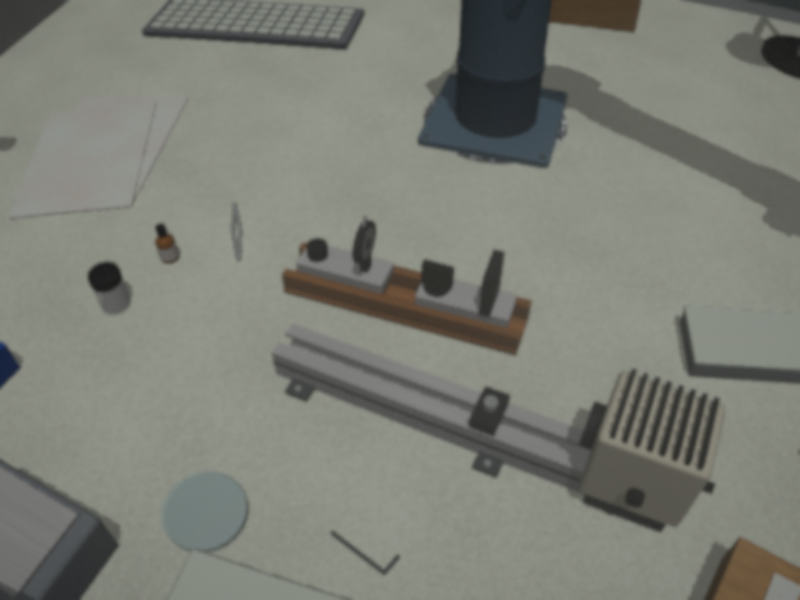

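View pics/top0.png

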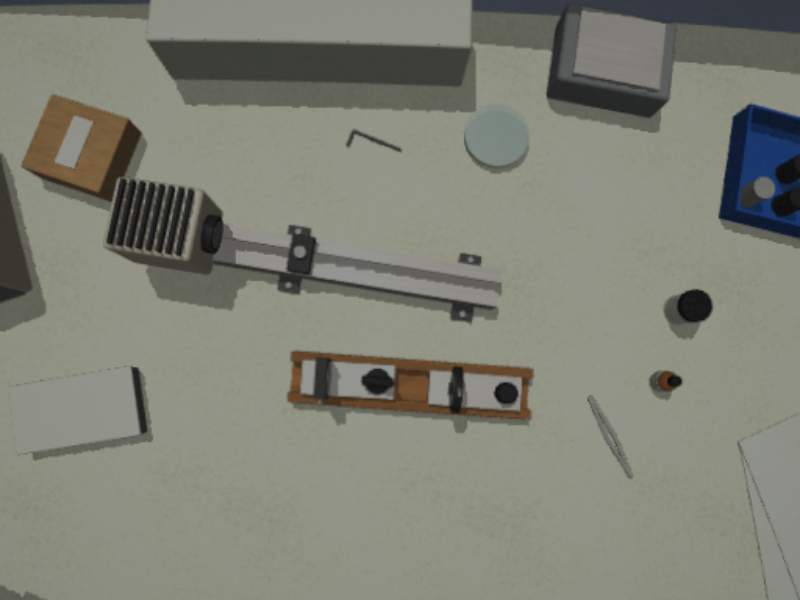

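```bash
cat > h.py <<'E'
import numpy as np,cv2
def norm(d,uv):
    return cv2.undistortPoints(np.float64(uv).reshape(-1,1,2),d["mtx"],np.array([float(d["k1"]),0,0,0])).reshape(-1,2)
def c2w(d,T=None):
    return np.linalg.inv(d["world_to_cam"]) if "world_to_cam" in d else T@d["tool_from_camera"]
def cloud(d,T=None):
    h,w=d["z_map"].shape
    u,v=np.meshgrid(np.arange(w),np.arange(h))
    n=norm(d,np.stack([u,v],-1)); z=d["z_map"].reshape(-1,1)
    P=np.c_[n*z,z]; M=c2w(d,T)
    return (P@M[:3,:3].T+M[:3,3]).reshape(h,w,3)
def plane(d,uv,z,T=None):
    M=c2w(d,T);n=norm(d,uv);r=np.c_[n,np.ones(len(n))]@M[:3,:3].T
    return M[:3,3]+r*((z-M[2,3])/r[:,2])[:,None]
def tool(s):
    T=np.eye(4);T[:3,:3]=s["orientation"];T[:3,3]=s["eef_pos"];return T
E
python3 - <<'E'
from h import *
d=dict(np.load("pics/top0.npz"));C=cloud(d)
def px(x,y):return C[int(y*.64),int(x*.64)].round(3)
for n,p in dict(table=(400,480),rail1=(460,268),railnear=(480,298),stop=(300,262),stopscrew=(300,250),footL=(345,388),plateL=(322,378),knob=(377,380),batten=(415,361),iris=(457,390),lamp=(150,225)).items():print(n,px(*p))
z=C[...,2];img=d["image"]
hsv=cv2.cvtColor(img,cv2.COLOR_BGR2HSV)
reg=lambda x0,x1,y0,y1:np.s_[int(y0*.64):int(y1*.64),int(x0*.64):int(x1*.64)]
def rect(m,R,n,zz):
    mm=np.zeros(z.shape,bool);mm[R]=m[R]
    ys,xs=np.nonzero(mm);P=plane(d,np.c_[xs,ys],zz)[:,:2].astype(np.float32)
    r=cv2.minAreaRect(P);print(n,len(P),np.round(r[0],4),np.round(r[1],4),round(r[2],2), "meanz",z[mm].mean().round(4)); return P
rect((z>.036)&(z<.052),reg(320,505,225,315),"rail",.044)
rect((z>.042)&(z<.056)&(hsv[...,2]>110)&(hsv[...,1]<60),reg(300,398,355,405),"foot",.05)
rect((z>.1),reg(300,350,345,410),"plate",.114)
rect((z>.075),reg(350,405,345,410),"knob",.09)
rect((z>.055),reg(280,320,225,280),"stop",.062)
rect((z>.03)&(z<.04),reg(285,540,345,425),"rack",.034)
E
```

```text
table [ 0.32  -0.015 -0.001]
rail1 [ 0.603 -0.085  0.048]
railnear [ 0.565 -0.112  0.046]
stop [0.602 0.123 0.064]
stopscrew [0.615 0.122 0.073]
footL [0.442 0.062 0.053]
plateL [0.455 0.085 0.115]
knob [0.453 0.02  0.093]
batten [ 0.479 -0.028  0.036]
iris [ 0.445 -0.074  0.123]
lamp [0.625 0.291 0.152]
rail 2118 [ 0.5936 -0.0163] [0.2447 0.0515] 82.24 meanz 0.045
foot 670 [0.4529 0.058 ] [0.119  0.0432] 88.31 meanz 0.0511
plate 245 [0.4507 0.087 ] [0.0169 0.0542] 88.2 meanz 0.12
knob 130 [0.457 0.024] [0.0746 0.0335] 36.48 meanz 0.1167
stop 364 [0.6086 0.1276] [0.0418 0.058 ] 88.36 meanz 0.0761
rack 1602 [ 0.447  -0.0246] [0.3202 0.0663] 87.32 meanz 0.0351
```

```bash
cat >> h.py <<'E'
def row(s,p,head,w=1):
    """row to reach TCP p, tool down, tool x at heading head deg"""
    from scipy.spatial.transform import Rotation as Ro
    c,n=np.cos(np.radians(head)),np.sin(np.radians(head))
    Rt=np.array([[c,n,0],[n,-c,0],[0,0,-1.]]);R=np.array(s["orientation"])
    print("ROW",np.round(R.T@(np.array(p)-s["eef_pos"]),4).tolist(),Ro.from_matrix(R.T@Rt).as_rotvec(degrees=True).round(2).tolist(),"dist",np.linalg.norm(np.array(p)-s["eef_pos"]).round(3))
def wrist(bot,name):
    s=bot.observe();d=bot.snapshot("wrist");T=tool(s);np.savez(f"pics/{name}.npz",T=T,**d)
    cv2.imwrite(f"pics/{name}.png",cv2.resize(d["image"],(800,600)));return d,T,s
E
python3 - <<'E'
from h import *
from plant import bot
d,T,s=wrist(bot,"w0");print(d["tool_from_camera"].round(3).tolist(),d["mtx"].round(1).tolist(),d["k1"],(d["z_map"]>0).mean())
row(s,(.452,.06,.24),88.3)
E
```

```text
[[0.001, -0.947, -0.322, 0.084], [1.0, 0.002, -0.0, -0.0], [0.001, -0.322, 0.947, -0.146], [0.0, 0.0, 0.0, 1.0]] [[315.3, 0.0, 254.1], [0.0, 315.3, 187.0], [0.0, 0.0, 1.0]] -0.06368197400318276 0.9960276285807291
ROW [-0.3999, -0.4306, -0.0014] [-0.07, 0.06, 70.57] dist 0.588
```

```bash
python3 -m creep '[[-0.40,-0.43,0,0,0,70.6,1],[-0.40,-0.43,0,0,0,70.6,1],[-0.40,-0.43,0,0,0,70.6,1],[-0.40,-0.43,0,0,0,70.6,1],[-0.40,-0.43,0,0,0,70.6,1],[-0.40,-0.43,0,0,0,70.6,1],[-0.40,-0.43,0,0,0,70.6,1],[-0.40,-0.43,0,0,0,70.6,1],[-0.40,-0.43,0,0,0,70.6,1],[-0.40,-0.43,0,0,0,70.6,1],[-0.40,-0.43,0,0,0,70.6,1],[-0.40,-0.43,0,0,0,70.6,1],[-0.40,-0.43,0,0,0,70.6,1],[-0.40,-0.43,0,0,0,70.6,1],[-0.40,-0.43,0,0,0,70.6,1],[-0.40,-0.43,0,0,0,70.6,1],[-0.40,-0.43,0,0,0,70.6,1],[-0.40,-0.43,0,0,0,70.6,1],[-0.40,-0.43,0,0,0,70.6,1]]'
python3 - <<'E'
from h import *
from plant import bot
d,T,s=wrist(bot,"w1");print(s["t"],s["joints"],s["eef_pos"],np.degrees(np.arctan2(T[1,0],T[0,0])))
E
```

```text
t: 1.73
eef_pos: [0.4519, 0.0627, 0.2386]
orientation: [[0.027, 1.0, -0.0], [1.0, -0.027, 0.0], [0.0, -0.001, -1.0]]
force: [-0.2, -0.4, 0.4]
gripper_width: 0.0882
1.7333 [-38.11676975  12.38573106  28.28842595 117.60718247  -7.47619433
  51.71037339  -7.29254751] [0.4519116  0.06270581 0.23857883] 88.44397559020905
```

View pics/w1.png

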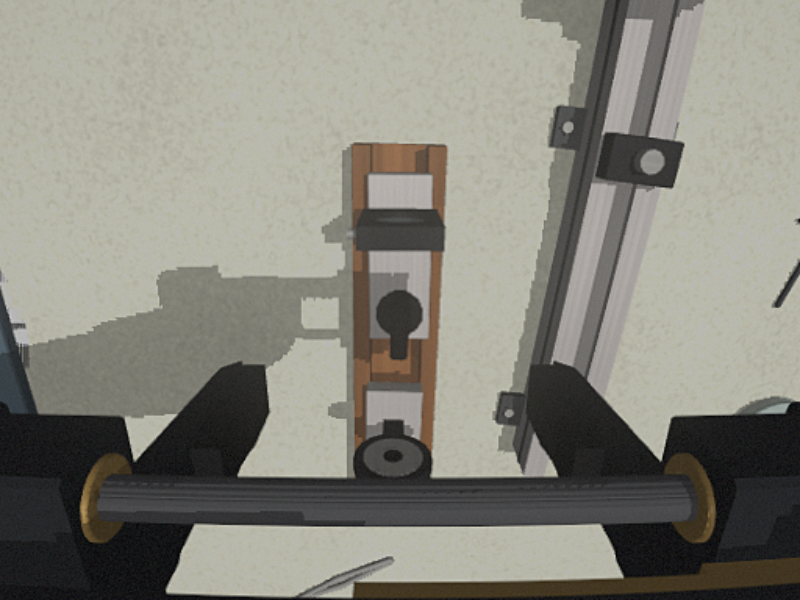

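Run:
```python
from h import *
d=dict(np.load("pics/w1.npz"));T=d["T"];C=cloud(d,T);z=C[...,2];g=cv2.cvtColor(d["image"],cv2.COLOR_BGR2GRAY)
for r in (50,170,230):
    R=slice(325,450);c=np.arange(512)[R]
    print(r);print([(int(a),int(b),int(1000*q)) for a,b,q in zip(c,g[r,R],z[r,R]) if 15<1000*q<60 or b>150][:75])
for r in (118,190):
    c=np.arange(225,295);print(r,[(int(a),int(b),int(1000*q)) for a,b,q in zip(c,g[r,225:295],z[r,225:295])])
m=(z>.105)&(z<.12);m[250:]=0
n,l,st,_=cv2.connectedComponentsWithStats(m.astype(np.uint8))
for i in range(1,n):
    if st[i,4]>80:
        r=cv2.minAreaRect(C[l==i][:,:2].astype(np.float32));print("hi",st[i],r,C[l==i].mean(0))
```

```text
50
[(325, 182, 0), (326, 182, 0), (327, 181, 0), (328, 177, 0), (329, 172, 0), (330, 167, 0), (331, 172, 0), (332, 179, 0), (333, 184, 0), (334, 181, 1), (335, 182, 0), (336, 183, 0), (337, 184, 0), (338, 183, 0), (339, 183, 0), (340, 181, 0), (341, 180, 0), (342, 184, 0), (343, 184, 0), (344, 175, 0), (345, 174, 0), (346, 172, 0), (347, 173, -1), (348, 182, 0), (349, 179, -1), (350, 180, -1), (351, 180, 0), (352, 181, 0), (353, 180, 0), (354, 183, 0), (355, 181, 0), (356, 179, 0), (357, 176, 0), (358, 174, 0), (359, 179, 0), (360, 182, 0), (361, 179, -1), (362, 176, 0), (363, 167, 1), (364, 172, 0), (365, 180, 0), (366, 183, 0), (383, 74, 17), (384, 61, 24), (385, 48, 26), (386, 57, 26), (387, 72, 29), (388, 73, 34), (389, 74, 35), (390, 71, 38), (391, 64, 41), (392, 79, 44), (393, 185, 44), (394, 170, 44), (395, 167, 42), (396, 176, 45), (397, 169, 44), (398, 165, 43), (399, 168, 44), (400, 172, 43), (401, 172, 43), (402, 170, 43), (403, 164, 43), (404, 167, 43), (405, 170, 44), (406, 167, 43), (407, 167, 45), (408, 170, 44), (409, 174, 43), (410, 101, 16), (411, 106, 15), (413, 11
[... 4055 characters left out ...]
51, 73), (261, 48, 71), (262, 52, 56), (263, 55, 56), (264, 45, 55), (265, 66, 53), (266, 122, 51), (267, 155, 50), (268, 175, 50), (269, 170, 49), (270, 166, 51), (271, 165, 50), (272, 164, 50), (273, 167, 51), (274, 147, 50), (275, 98, 48), (276, 101, 35), (277, 101, 34), (278, 102, 34), (279, 101, 35), (280, 96, 34), (281, 126, 35), (282, 177, 0), (283, 188, 1), (284, 182, 0), (285, 182, 2), (286, 182, 0), (287, 184, 0), (288, 184, 1), (289, 183, 0), (290, 181, 0), (291, 181, 1), (292, 179, 0), (293, 179, 0), (294, 180, 0)]
hi [228 143  57  18 984] ((0.4543064534664154, 0.08633963763713837), (0.014144480228424072, 0.04960286617279053), 88.25527954101562) [0.45408004 0.08698559 0.11370491]
```

Run:
```python
from h import *
d=dict(np.load("pics/w1.npz"));T=d["T"];C=cloud(d,T);z=C[...,2];g=cv2.cvtColor(d["image"],cv2.COLOR_BGR2GRAY)
c=np.arange(512)
E=[]
for r in list(range(5,78))+list(range(130,270)):
    m=(abs(z[r]-.044)<.0035)&(c>325)&(g[r]>135)
    x=c[m]
    if len(x)<10: continue
    k=np.argmax(np.diff(x)); 
    if np.diff(x)[k]<6: continue
    P=plane(d,[(x[0]-.5,r),(x[k]+.5,r),(x[k+1]-.5,r),(x[-1]+.5,r)],.044,T); E.append(P[:,:2])
E=np.array(E)
L=[]
for i,n in enumerate(["outL","inL","inR","outR"]):
    vx,vy,x0,y0=cv2.fitLine(E[:,i].astype(np.float32),cv2.DIST_HUBER,0,.01,.01).ravel();s=np.sign(vy)
    L.append((x0+(0-y0)*vx/vy,np.degrees(np.arctan2(vy*s,vx*s))));print(n,L[-1])
a=np.radians(np.mean([l[1] for l in L]));u=np.array([np.cos(a),np.sin(a)])
print("slot x at y=0",(L[1][0]+L[2][0])/2,(L[0][0]+L[3][0])/2,"head",np.degrees(a),"widths",(L[2][0]-L[1][0])*u[1],(L[3][0]-L[0][0])*u[1])
m=(abs(z-.062)<.003)&(c[None]>370)&(g<90);m[130:]=0
P=C[m][:,:2];r=cv2.minAreaRect(P.astype(np.float32));print("stop",r)
q=P@u;print("stop along u: min,p1,p2",q.min(),np.percentile(q,[.5,1,2,50,99,99.5]),q.max())
m=(abs(z-.05)<.002)&(g>140);m[:, :225]=0;m[:,300:]=0;m[220:]=0
P=C[m][:,:2];print("foot",m.sum(),cv2.minAreaRect(P.astype(np.float32)))
m=(abs(z-.091)<.004);m[:, :225]=0;m[:,300:]=0;m[:185]=0;m[235:]=0
P=C[m][:,:2];print("knob",m.sum(),cv2.minAreaRect(P.astype(np.float32)))
```

```text
outL (np.float32(0.5719914), np.float32(82.380615))
inL (np.float32(0.5897578), np.float32(82.366684))
inR (np.float32(0.6045593), np.float32(82.36346))
outR (np.float32(0.6223517), np.float32(82.35281))
slot x at y=0 0.59715855 0.59717155 head 82.36589 widths 0.014670311 0.049913958
stop ((0.612930953502655, 0.1227598488330841), (0.03001490980386734, 0.048488546162843704), 83.102783203125)
stop along u: min,p1,p2 0.1880090424747972 [0.18822559 0.1884264  0.18874376 0.20348489 0.21773159 0.21787261] 0.21814046472834428
foot 1725 ((0.45341867208480835, 0.05674365907907486), (0.11739139258861542, 0.042863450944423676), 88.2249526977539)
knob 404 ((0.45229291915893555, 0.019255265593528748), (0.03837859258055687, 0.011943299323320389), 86.28080749511719)
```

```bash
python3 -m creep '[[0.0238,0.0031,0.04,0,0,0.2,1],[0.0238,0.0031,0.08,0,0,0.2,1],[0.0238,0.0031,0.12,0,0,0.2,1],[0.0238,0.0031,0.15,0,0,0.2,1],[0.0238,0.0031,0.166,0,0,0.2,1],[0.0238,0.0031,0.168,0,0,0.2,1],[0.0238,0.0031,0.168,0,0,0.2,1],[0.0238,0.0031,0.168,0,0,0.2,1]]'
python3 - <<'E'
from h import *
from plant import bot
s=bot.observe();row(s,(.4543,.0866,.071),88.25)
print(s["joints"])
E
```

```text
t: 2.45
eef_pos: [0.4569, 0.0853, 0.0717]
orientation: [[0.033, 0.999, 0.001], [0.999, -0.033, 0.001], [0.001, 0.001, -1.0]]
force: [0.6, -0.2, -0.1]
gripper_width: 0.088
ROW [0.0012, -0.0027, 0.0007] [0.08, -0.03, -0.13] dist 0.003
[-32.12329091  30.48055921  19.76955758 122.71267466 -20.23814273
  29.76944421   0.93418089]
```

```bash
python3 -m creep '[[0.0012,-0.0026,0.0005,0,0,-0.1,1],[0.0012,-0.0026,0.0005,0,0,-0.1,1],[0.0012,-0.0026,0.0005,0,0,-0.1,0.4],[0.0012,-0.0026,0.0005,0,0,-0.1,0.3],[0.0012,-0.0026,0.0005,0,0,-0.1,0.3],[0.0012,-0.0026,0.0005,0,0,-0.1,0.3],[0.0012,-0.0026,0.0005,0,0,-0.1,0.3],[0.0012,-0.0026,0.0005,0,0,-0.1,0.3],[0.0012,-0.0026,0.0005,0,0,-0.1,0.3],[0.0012,-0.0026,0.0005,0,0,-0.1,0.3]]'
python3 - <<'E'
from plant import bot
s=bot.observe();print(s["force"],s["moment"],s["eef_pos"])
E
```

```text
t: 3.28
eef_pos: [0.4538, 0.086, 0.0703]
orientation: [[0.032, 0.999, 0.0], [0.999, -0.032, -0.0], [-0.0, 0.0, -1.0]]
force: [-0.2, 0.1, 0.4]
gripper_width: 0.0494
[-0.18825481  0.1043748   0.42700591] [-0.08067734  0.02790516  0.0455859 ] [0.45384263 0.08596115 0.07025783]
```

```bash
python3 -m creep '[[0,0,-0.01,0,0,0,0.3],[0,0,-0.025,0,0,0,0.3],[0,0,-0.045,0,0,0,0.3],[0,0,-0.065,0,0,0,0.3],[0,0,-0.08,0,0,0,0.3],[0,0,-0.085,0,0,0,0.3],[0,0,-0.085,0,0,0,0.3],[0,0,-0.085,0,0,0,0.3]]'
python3 - <<'E'
from h import *
from plant import bot
d,T,s=wrist(bot,"w2");print(s["force"],s["moment"],s["eef_pos"])
C=cloud(d,T);z=C[...,2]
sc=bot.snapshot("scene");cv2.imwrite("pics/s2.png",cv2.resize(sc["image"][120:270,120:400],(800,430)))
g=cv2.cvtColor(d["image"],cv2.COLOR_BGR2GRAY)
for v in range(60,240,12):print(v,[f"{int(1000*z[v,c])}/{g[v,c]}" for c in range(230,286,5)])
row(s,(.595,-.015,s["eef_pos"][2]),82.37)
E
```

```text
t: 3.95
eef_pos: [0.4527, 0.086, 0.1546]
orientation: [[0.032, 0.999, -0.001], [0.999, -0.032, -0.0], [-0.0, -0.001, -1.0]]
force: [-0.0, 0.8, -8.7]
gripper_width: 0.0498
[-0.03540963  0.80978399 -8.71792782] [0.13893562 0.11436696 0.01165353] [0.45274856 0.08597568 0.1546251 ]
60 ['0/214', '0/213', '0/213', '0/214', '0/213', '0/213', '0/214', '0/213', '0/214', '0/213', '0/212', '0/209']
72 ['0/214', '1/214', '0/213', '0/213', '-1/213', '-1/214', '1/214', '300/213', '0/206', '0/215', '1/213', '0/216']
84 ['0/213', '0/212', '-1/213', '-1/216', '-1/210', '0/212', '0/213', '-1/215', '0/216', '0/212', '0/214', '0/210']
96 ['0/214', '0/214', '1/212', '0/214', '0/213', '0/212', '0/211', '0/216', '0/213', '0/215', '0/205', '0/213']
108 ['0/214', '-1/214', '0/212', '1/214', '0/213', '0/213', '0/211', '0/211', '0/214', '0/212', '0/208', '0/216']
120 ['2/95', '2/127', '1/128', '-1/126', '-1/160', '0/158', '0/158', '0/196', '0/199', '-1/204', '0/209', '0/205']
132 ['31/125', '8/127', '8/120', '9/135', '8/136', '8/137', '8/127', '9/131', '9/98', '9/99', '33/124', '35/124']
144 ['34/120', '7/129'
[... 349 characters left out ...]
100', '131/99', '130/101', '130/96', '130/106', '131/104', '131/104', '131/102', '130/104', '131/104']
192 ['133/197', '133/198', '133/198', '134/195', '134/196', '134/197', '134/193', '134/192', '133/193', '135/194', '134/197', '133/196']
204 ['133/194', '133/198', '134/195', '134/197', '133/194', '134/195', '134/184', '134/129', '134/127', '133/132', '134/197', '134/194']
216 ['133/200', '134/198', '134/193', '134/194', '132/194', '133/132', '133/133', '134/135', '134/135', '134/134', '134/136', '133/134']
228 ['145/48', '145/54', '146/52', '146/52', '146/52', '145/54', '146/53', '145/56', '146/56', '146/58', '145/50', '145/60']
ROW [-0.0964, 0.1454, -0.0002] [-0.08, 0.02, 5.81] dist 0.174
```

View pics/s2.png

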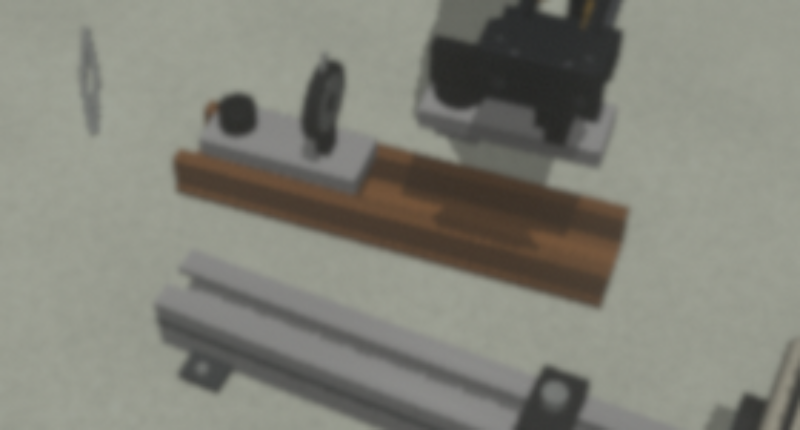

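```bash
cat > nose.py <<'E'
from h import *
import sys
def nose(name,zf):
    d=dict(np.load(f"pics/{name}.npz"));T=d["T"];C=cloud(d,T);z=C[...,2]
    m=(abs(z-zf)<.003);m[:170]=0;m[:,:200]=0;m[:,310:]=0
    n,l,st,_=cv2.connectedComponentsWithStats(m.astype(np.uint8));i=1+np.argmax(st[1:,4])
    t=(C[l==i]-T[:3,3])@T[:3,:3]
    r=cv2.minAreaRect(t[:,:2].astype(np.float32));b=cv2.boxPoints(r)
    print(st[i],"tool-frame rect",r,"z",t[:,2].mean())
    # plane tilt
    A=np.c_[t[:,:2],np.ones(len(t))];k=np.linalg.lstsq(A,t[:,2],rcond=None)[0];print("tilt deg dz/dx,dz/dy",np.degrees(k[:2]).round(2))
    x=t[:,0];xs=np.linspace(x.min()+.002,x.max()-.002,8)
    for a,b_ in zip(xs[:-1],xs[1:]):
        y=t[(x>a)&(x<=b_),1];print(round((a+b_)/2,4),y.min().round(4),y.max().round(4),((y.min()+y.max())/2).round(4))
    print("nose x",np.percentile(x,99.5),x.max())
if __name__=="__main__":nose(sys.argv[1],float(sys.argv[2]))
E
python3 nose.py w2 .1338
```

```text
[ 212  180   87   42 3155] tool-frame rect ((0.019121071323752403, 0.0005742330104112625), (0.023833923041820526, 0.04926176741719246), 0.1075037494301796) z 0.020244589728658634
tilt deg dz/dx,dz/dy [ 1.45 -0.08]
0.0106 -0.0214 0.022 0.0003
0.0135 -0.0213 0.0218 0.0003
0.0163 -0.0218 0.0218 -0.0
0.0191 -0.0217 0.0223 0.0003
0.022 -0.0216 0.0222 0.0003
0.0248 -0.0214 0.0219 0.0002
0.0277 -0.0212 0.0218 0.0003
nose x 0.030687394527265613 0.031072282310238116
```

Run:
```python
from h import *
from plant import bot
row(bot.observe(),(.6019,.0375,.150),82.37)
```

```text
ROW [-0.0435, 0.1508, 0.0038] [-0.13, 0.06, 5.81] dist 0.157
```

```bash
python3 -m creep '[[-0.006,0.02,0,0,0,1,0.3],[-0.015,0.05,0,0,0,3,0.3],[-0.025,0.085,0,0,0,4.5,0.3],[-0.034,0.118,0,0,0,5.8,0.3],[-0.04,0.14,0.003,0,0,5.8,0.3],[-0.0435,0.151,0.004,0,0,5.8,0.3],[-0.0435,0.151,0.004,0,0,5.8,0.3],[-0.0435,0.151,0.004,0,0,5.8,0.3],[-0.0435,0.151,0.004,0,0,5.8,0.3]]'
cat > rail.py <<'E'
from h import *
import sys
d=dict(np.load(f"pics/{sys.argv[1]}.npz"));T=d["T"];C=cloud(d,T);z=C[...,2];g=cv2.cvtColor(d["image"],cv2.COLOR_BGR2GRAY)
c=np.arange(512);E=[]
for r in range(0,384):
    m=(abs(z[r]-.044)<.003)&(g[r]>110)&(c>150)&(c<380)
    x=c[m]
    if len(x)<30: continue
    k=np.argmax(np.diff(x))
    if np.diff(x)[k]<12 or x[-1]-x[0]<50: continue
    P=plane(d,[(x[0]-.5,r),(x[k]+.5,r),(x[k+1]-.5,r),(x[-1]+.5,r)],.044,T);E.append(np.r_[((P-T[:3,3])@T[:3,:3])[:,:2].ravel(),r])
E=np.array(E);w=E[:,5]-E[:,3];print(len(E),"rows",E[0,8],E[-1,8],"slot w",np.median(w),"outer",np.median(E[:,7]-E[:,1]))
ok=(abs(w-np.median(w))<.0015);E=E[ok]
for n,a,b in(("slot",(2,4),(3,5)),("outer",(0,6),(1,7))):
    X=(E[:,a[0]]+E[:,a[1]])/2;Y=(E[:,b[0]]+E[:,b[1]])/2
    k=np.polyfit(X,Y,1);print(n,"tool y at x=0: %.4f x=.03: %.4f x=-.04: %.4f yaw deg %.2f"%(k[1],k[1]+.03*k[0],k[1]-.04*k[0],np.degrees(k[0])),"x range",X.min(),X.max())
m=(abs(z-.062)<.003)&(g<100);P=((C[m]-T[:3,3])@T[:3,:3]);P=P[(abs(P[:,1])<.035)&(P[:,0]>.03)]
print("stop x min",np.percentile(P[:,0],[.5,1,2,5]) if len(P) else None,len(P))
E
python3 - <<'E'
from h import *
from plant import bot
d,T,s=wrist(bot,"w3");print(s["t"],s["force"],s["moment"],s["eef_pos"],s["joints"],np.degrees(np.arctan2(T[1,0],T[0,0])))
E
python3 rail.py w3; python3 nose.py w3 .129
```

```text
t: 4.8
eef_pos: [0.6014, 0.0381, 0.1499]
orientation: [[0.132, 0.991, -0.004], [0.991, -0.132, 0.0], [-0.0, -0.004, -1.0]]
force: [-0.1, 0.5, -8.9]
gripper_width: 0.0497
4.8 [-0.13977311  0.48815705 -8.93706375] [ 0.09450945  0.07501963 -0.03062562] [0.60135247 0.03813451 0.14990359] [-26.34163072  34.44810409  25.73267087 100.66183028 -18.90248884
  49.41033402   0.33143956] 82.38609505835274
130 rows 0.0 174.0 slot w 0.014279711847759205 outer 0.0500794155704992
slot tool y at x=0: 0.0012 x=.03: 0.0013 x=-.04: 0.0012 yaw deg 0.04 x range 0.009650154623926668 0.13970685749182132
outer tool y at x=0: 0.0014 x=.03: 0.0014 x=-.04: 0.0015 yaw deg -0.14 x range 0.009656076258101009 0.13979957430965917
stop x min [0.07039633 0.07043893 0.07110811 0.07186719] 2475
[ 211  179   88   43 3151] tool-frame rect ((0.019056230783462524, 0.00017064251005649567), (0.05014584958553314, 0.023771898820996284), 89.70133209228516) z 0.020357930268073955
tilt deg dz/dx,dz/dy [ 1.42 -0.09]
0.0106 -0.0214 0.0221 0.0004
0.0134 -0.0213 0.0219 0.0003
0.0163 -0.0218 0.0217 -0.0001
0.0191 -0.0217 0.0217 -0.0
0.0219 -0.0215 0.0222 0.0003
0.0247 -0.0214 0.0221 0.0003
0.0276 -0.0214 0.0219 0.0003
nose x 0.030698521832855145 0.030994348733838877
```

View pics/w3.png

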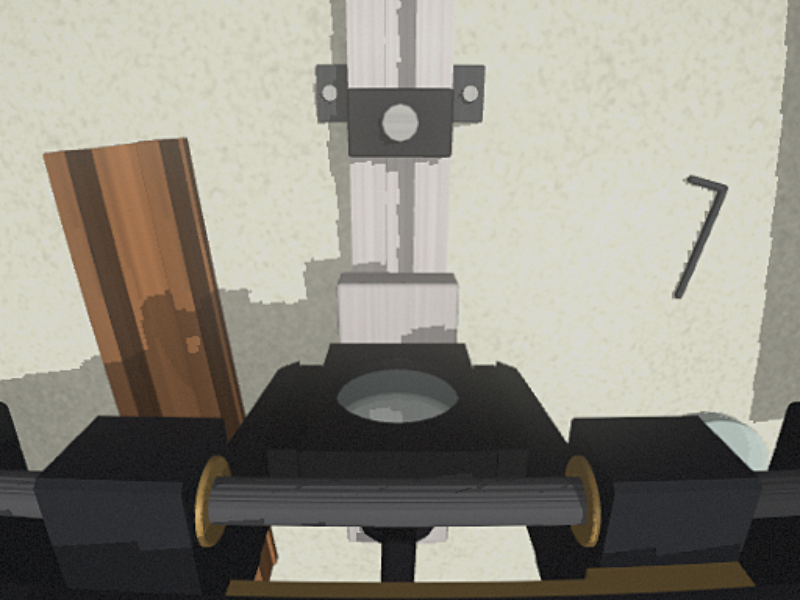

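```bash
python3 -m creep '[[0,0.001,0.015,0,0,0,0.3],[0,0.001,0.03,0,0,0,0.3],[0,0.001,0.038,0,0,0,0.3],[0,0.001,0.042,0,0,0,0.3],[0,0.001,0.046,0,0,0,0.3],[0,0.001,0.05,0,0,0,0.3],[0,0.001,0.054,0,0,0,0.3],[0,0.001,0.057,0,0,0,0.3],[0,0.001,0.06,0,0,0,0.3],[0,0.001,0.06,0,0,0,0.3],[0,0.001,0.06,0,0,0,0.3]]'
python3 - <<'E'
from h import *
from plant import bot
d,T,s=wrist(bot,"w4");print(s["t"],s["force"],s["moment"],s["eef_pos"],np.degrees(np.arctan2(T[1,0],T[0,0])))
E
python3 rail.py w4; python3 nose.py w4 .069
```

```text
t: 5.77
eef_pos: [0.6045, 0.0378, 0.0915]
orientation: [[0.133, 0.991, 0.001], [0.991, -0.133, 0.0], [0.0, 0.001, -1.0]]
force: [-1.4, 0.8, -4.5]
gripper_width: 0.0497
5.7667 [-1.36006281  0.78011131 -4.5031258 ] [ 0.19554783  0.29337848 -0.08022625] [0.60454891 0.03783098 0.09152162] 82.38404809307742
130 rows 0.0 371.0 slot w 0.014325391534218485 outer 0.050097936214305736
slot tool y at x=0: -0.0022 x=.03: -0.0023 x=-.04: -0.0022 yaw deg -0.06 x range 0.02687113399144425 0.12681515012856442
outer tool y at x=0: -0.0024 x=.03: -0.0024 x=-.04: -0.0024 yaw deg -0.00 x range 0.02687893257799539 0.1269397634015192
stop x min [0.07063399 0.07066586 0.07115325 0.07176907] 4389
[ 215  179   81   42 2803] tool-frame rect ((0.01894235424697399, 0.0005735922604799271), (0.04618668556213379, 0.023680096492171288), 89.64042663574219) z 0.020620259847964718
tilt deg dz/dx,dz/dy [1.84 0.01]
0.0104 -0.0214 0.0221 0.0003
0.0133 -0.0213 0.0219 0.0003
0.0161 -0.0217 0.0218 0.0001
0.0189 -0.0217 0.0218 0.0
0.0218 -0.0215 0.0222 0.0004
0.0246 -0.0215 0.0221 0.0003
0.0274 -0.0214 0.0219 0.0002
nose x 0.03057243884985251 0.030842901541304917
```

```bash
python3 -m creep '[[0,0,-0.01,0,0,0,0.3],[0,0,-0.02,0,0,0,0.3],[0,-0.001,-0.02,0,0,0,0.3],[0,-0.0025,-0.02,0,0,0,0.3],[0,-0.0025,-0.02,0,0,0,0.3],[0,-0.0025,-0.02,0,0,0,0.3],[0,-0.0025,-0.02,0,0,0,0.3]]'
python3 - <<'E'
from h import *
from plant import bot
d,T,s=wrist(bot,"w5");print(s["t"],s["force"],s["moment"],s["eef_pos"],np.degrees(np.arctan2(T[1,0],T[0,0])))
E
python3 rail.py w5; python3 nose.py w5 .0905
```

```text
t: 6.4
eef_pos: [0.6013, 0.0379, 0.1108]
orientation: [[0.133, 0.991, -0.001], [0.991, -0.133, -0.0], [-0.0, -0.001, -1.0]]
force: [0.0, -0.5, -9.1]
gripper_width: 0.0499
6.4 [ 0.03926037 -0.51380316 -9.05685236] [ 0.06515021  0.0400241  -0.02219599] [0.60134471 0.03789619 0.11082896] 82.37391369148624
148 rows 0.0 371.0 slot w 0.014421769564051917 outer 0.05014122214105202
slot tool y at x=0: 0.0011 x=.03: 0.0010 x=-.04: 0.0012 yaw deg -0.12 x range 0.021913844081741983 0.13107087523950978
outer tool y at x=0: 0.0010 x=.03: 0.0010 x=-.04: 0.0010 yaw deg -0.06 x range 0.021921720480636248 0.131184856374448
stop x min [0.07093532 0.07097018 0.07106836 0.0721521 ] 3577
[ 211  179   88   43 3174] tool-frame rect ((0.019449427723884583, 0.00022689439356327057), (0.04973585531115532, 0.0237156730145216), 89.76905822753906) z 0.020212152549732867
tilt deg dz/dx,dz/dy [ 0.9  -0.07]
0.011 -0.0214 0.0221 0.0003
0.0138 -0.0214 0.0219 0.0002
0.0166 -0.0218 0.0217 -0.0001
0.0195 -0.0217 0.0217 -0.0
0.0223 -0.0216 0.0222 0.0003
0.0251 -0.0214 0.0221 0.0003
0.028 -0.0219 0.0218 -0.0
nose x 0.031145102562268764 0.03137349457822992
```

```bash
python3 -m creep '[[0,0.0009,0,0,0,0,0.3],[0,0.0009,0.002,0,0,0,0.3],[0,0.0009,0.004,0,0,0,0.3],[0,0.0009,0.004,0,0,0,0.3],[0,0.0009,0.004,0,0,0,0.3]]'
python3 - <<'E'
from h import *
from plant import bot
s=bot.observe();print(s["t"],s["force"],s["moment"],s["eef_pos"]);row(s,(.6022,.0379,s["eef_pos"][2]),82.37)
E
```

```text
t: 6.87
eef_pos: [0.6024, 0.0378, 0.1069]
orientation: [[0.133, 0.991, -0.001], [0.991, -0.133, -0.0], [-0.0, -0.001, -1.0]]
force: [0.2, 0.7, -8.9]
gripper_width: 0.0495
6.8667 [ 0.18326191  0.73258774 -8.93886955] [0.08889107 0.03604984 0.0332728 ] [0.60240251 0.03778851 0.10693418]
ROW [0.0001, -0.0002, 0.0] [-0.03, 0.01, 0.0] dist 0.0
```

```bash
python3 -m creep '[[0,-0.0002,0.002,0,0,0,0.3],[0,-0.0002,0.004,0,0,0,0.3],[0,-0.0002,0.006,0,0,0,0.3],[0,-0.0002,0.008,0,0,0,0.3],[0,-0.0002,0.01,0,0,0,0.3],[0,-0.0002,0.01,0,0,0,0.3],[0,-0.0002,0.01,0,0,0,0.3]]'
python3 - <<'E'
from h import *
from plant import bot
s=bot.observe();print(s["t"],s["force"],s["moment"],s["eef_pos"]);row(s,(.6022,.0379,s["eef_pos"][2]),82.37)
E
```

```text
t: 7.45
eef_pos: [0.6023, 0.0378, 0.097]
orientation: [[0.133, 0.991, -0.0], [0.991, -0.133, -0.0], [-0.0, -0.0, -1.0]]
force: [-0.1, -0.5, -9.1]
gripper_width: 0.0497
7.45 [-0.12779133 -0.51053624 -9.137337  ] [ 0.08808619  0.03788858 -0.00979562] [0.60229281 0.03778926 0.09704624]
ROW [0.0001, -0.0001, 0.0] [-0.02, 0.01, -0.0] dist 0.0
```

```bash
python3 -m creep '[[0,-0.0001,0.003,0,0,0,0.3],[0,-0.0001,0.006,0,0,0,0.3],[0,-0.0001,0.009,0,0,0,0.3],[0,-0.0001,0.011,0,0,0,0.3],[0,-0.0001,0.011,0,0,0,0.3],[0,-0.0001,0.011,0,0,0,0.3]]'
python3 - <<'E'
from h import *
from plant import bot
s=bot.observe();print(s["t"],s["force"],s["moment"],s["eef_pos"]);row(s,(.6022,.0379,s["eef_pos"][2]),82.37)
E
```

```text
t: 7.95
eef_pos: [0.6022, 0.0378, 0.086]
orientation: [[0.133, 0.991, -0.0], [0.991, -0.133, -0.0], [-0.0, -0.0, -1.0]]
force: [0.2, 0.4, -9.5]
gripper_width: 0.0496
7.95 [ 0.18007444  0.4007149  -9.45972707] [0.11520742 0.05559142 0.03612983] [0.6021842  0.03777174 0.08600222]
ROW [0.0001, -0.0, -0.0] [-0.02, 0.01, 0.0] dist 0.0
```

```bash
python3 -m creep '[[0,0,0.001,0,0,0,0.3],[0,0,0.002,0,0,0,0.3],[0,0,0.003,0,0,0,0.3],[0,0,0.004,0,0,0,0.3],[0,0,0.005,0,0,0,0.3],[0,0,0.0055,0,0,0,0.3],[0,0,0.0055,0,0,0,0.3]]'
python3 - <<'E'
from h import *
from plant import bot
d,T,s=wrist(bot,"w6");print(s["t"],s["force"],s["moment"],s["eef_pos"])
E
python3 rail.py w6; python3 nose.py w6 .061
```

```text
t: 8.53
eef_pos: [0.6025, 0.0381, 0.0811]
orientation: [[0.133, 0.991, 0.0], [0.991, -0.133, 0.0], [0.0, 0.0, -1.0]]
force: [-0.8, 2.2, -2.3]
gripper_width: 0.0499
8.5333 [-0.78865187  2.23687864 -2.30554688] [-0.08154921  0.54573554 -0.1405556 ] [0.60250519 0.03805757 0.08114108]
138 rows 0.0 371.0 slot w 0.014239108930178015 outer 0.05011536433977658
slot tool y at x=0: -0.0001 x=.03: -0.0002 x=-.04: -0.0001 yaw deg -0.10 x range 0.029936129331959955 0.12452024141032281
outer tool y at x=0: -0.0003 x=.03: -0.0003 x=-.04: -0.0003 yaw deg -0.00 x range 0.029944238460597794 0.1246525498423604
stop x min [0.07034777 0.07038353 0.0709119  0.07152546] 4972
[ 211  180   88   43 3183] tool-frame rect ((0.019122157245874405, 0.00016599707305431366), (0.04990632086992264, 0.023918813094496727), 89.6849594116211) z 0.020252226668222115
tilt deg dz/dx,dz/dy [ 1.25 -0.08]
0.0107 -0.0214 0.022 0.0003
0.0135 -0.0213 0.0219 0.0003
0.0164 -0.0218 0.0218 -0.0
0.0192 -0.0217 0.0217 0.0
0.0221 -0.0215 0.0221 0.0003
0.0249 -0.0214 0.0221 0.0003
0.0277 -0.0213 0.022 0.0003
nose x 0.03082775223670199 0.031172641463911355
```

```bash
python3 -m creep '[[0,0,0.0006,0,0,0,0.3],[0,0,0.0012,0,0,0,0.3],[0,0,0.0012,0,0,0,0.3]]'
python3 - <<'E'
from h import *
from plant import bot
d,T,s=wrist(bot,"w7");print(s["t"],s["force"],s["moment"],s["eef_pos"])
C=cloud(d,T);t=(C.reshape(-1,3)-T[:3,3])@T[:3,:3]
for a in np.arange(.012,.031,.002):
    k=(t[:,0]>a)&(t[:,0]<a+.002)&(abs(t[:,1])<.019)&(abs(C[...,2].ravel()-.06)<.005);print(round(a,3),k.sum(),C[...,2].ravel()[k].mean().round(4))
sc=bot.snapshot("scene");cv2.imwrite("pics/s7.png",cv2.resize(sc["image"][140:320,220:460],(800,600)))
E
```

```text
t: 8.83
eef_pos: [0.6027, 0.0384, 0.0805]
orientation: [[0.132, 0.991, 0.001], [0.991, -0.132, 0.001], [0.001, 0.0, -1.0]]
force: [-4.0, 2.9, 4.9]
gripper_width: 0.05
8.8333 [-3.98921361  2.9454464   4.88115346] [ 0.13324345  0.9224176  -0.07207097] [0.6026921  0.03842042 0.08045256]
0.012 218 0.06
0.014 217 0.06
0.016 217 0.06
0.018 220 0.0601
0.02 217 0.0601
0.022 218 0.0602
0.024 223 0.0602
0.026 239 0.0602
0.028 272 0.0598
0.03 179 0.0578
```

View pics/s7.png

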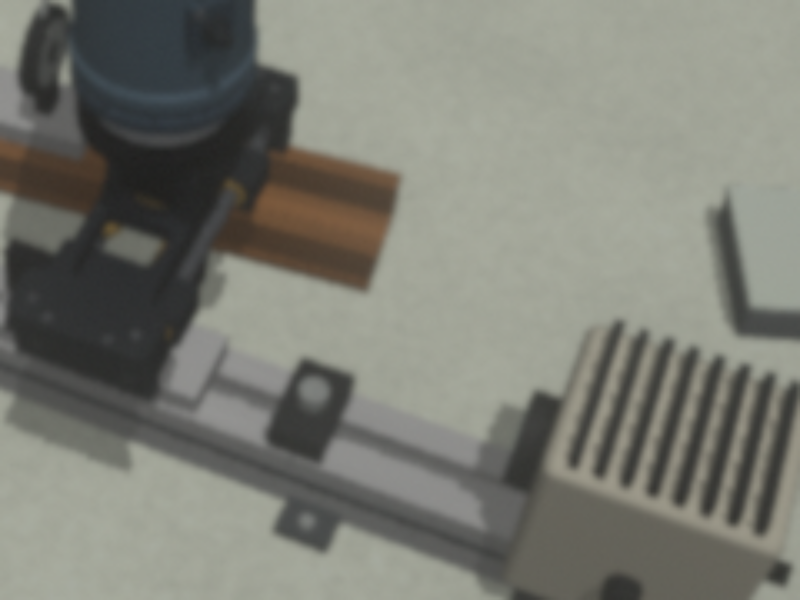

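```bash
python3 -m creep '[[0,0,-0.0012,0,0,0,0.3],[0.006,0,-0.0012,0,0,0,0.3],[0.014,0,-0.0012,0,0,0,0.3],[0.022,0,-0.0012,0,0,0,0.3],[0.029,0,-0.0012,0,0,0,0.3],[0.034,0,-0.0012,0,0,0,0.3],[0.036,0,-0.0012,0,0,0,0.3],[0.037,0,-0.0012,0,0,0,0.3],[0.037,0,-0.0012,0,0,0,0.3]]'
python3 - <<'E'
from h import *
from plant import bot
d,T,s=wrist(bot,"w8");print(s["t"],s["force"],s["moment"],s["eef_pos"])
E
python3 rail.py w8; python3 nose.py w8 .0605|tail -1
```

```text
t: 9.68
eef_pos: [0.6074, 0.0751, 0.0808]
orientation: [[0.132, 0.991, 0.0], [0.991, -0.132, 0.0], [0.0, 0.0, -1.0]]
force: [0.1, 0.5, -4.0]
gripper_width: 0.0498
9.6833 [ 0.08973972  0.45432412 -4.03753423] [-0.15339347 -0.01251154  0.07084513] [0.60740948 0.07509417 0.08075164]
145 rows 0.0 371.0 slot w 0.014149905465080145 outer 0.050050022228091115
slot tool y at x=0: 0.0003 x=.03: 0.0002 x=-.04: 0.0005 yaw deg -0.29 x range 0.06285525481220991 0.12443680069666498
outer tool y at x=0: -0.0007 x=.03: -0.0006 x=-.04: -0.0010 yaw deg 0.32 x range 0.062897199215624 0.12456505463813708
stop x min [0.03344033 0.03359714 0.03393214 0.03479744] 4060
nose x 0.030628645106095437 0.03100298254794097
```

Gap about 2.5 mm; ease into contact.

```bash
python3 -m creep '[[0.001,0,0,0,0,0,0.3],[0.002,0,0,0,0,0,0.3],[0.003,0,0,0,0,0,0.3],[0.0035,0,0,0,0,0,0.3],[0.004,0,0,0,0,0,0.3],[0.004,0,0,0,0,0,0.3]]'
python3 - <<'E'
from h import *
from plant import bot
d,T,s=wrist(bot,"w9");print(s["t"],s["force"],s["moment"],s["eef_pos"])
E
python3 rail.py w9|tail -1; python3 nose.py w9 .0605|tail -1
```

```text
t: 10.23
eef_pos: [0.6076, 0.0775, 0.0807]
orientation: [[0.133, 0.991, -0.0], [0.991, -0.133, -0.001], [-0.001, -0.0, -1.0]]
force: [-0.4, -4.9, -5.2]
gripper_width: 0.05
10.2333 [-0.41580638 -4.85705167 -5.1768266 ] [-1.05040597  0.19356224  0.00762794] [0.60755897 0.07746376 0.08066117]
stop x min [0.03125439 0.03140387 0.03170991 0.03254126] 4013
nose x 0.03781324410601087 0.03804398290970625
```

```bash
python3 -m creep '[[0.001,0,0,0,0,0,0.3],[0.001,0,0,0,0,0,0.3],[0.001,0,0,0,0,0,0.9],[0.001,0,0,0,0,0,0.9],[0.001,0,0,0,0,0,0.9],[0.001,0,0,0,0,0,0.9],[0.001,0,-0.02,0,0,0,0.9],[0.001,0,-0.05,0,0,0,0.9],[-0.02,0,-0.08,0,0,0,0.7],[-0.05,0,-0.08,0,0,0,0.5],[-0.065,0,-0.08,0,0,0,0.5],[-0.0665,0,-0.08,0,0,0,0.4],[-0.0665,0,-0.08,0,0,0,0.4],[-0.0665,0,-0.08,0,0,0,0.4]]'
python3 - <<'E'
from h import *
from plant import bot
d,T,s=wrist(bot,"w10");print(s["t"],s["force"],s["eef_pos"],s["joints"])
C=cloud(d,T);z=C[...,2];g=cv2.cvtColor(d["image"],cv2.COLOR_BGR2GRAY)
t=((C-T[:3,3])@T[:3,:3])
def R(n,m):
    k,l,st,_=cv2.connectedComponentsWithStats(m.astype(np.uint8));i=1+np.argmax(st[1:,4])
    print(n,st[i],cv2.minAreaRect(t[l==i][:,:2].astype(np.float32)))
R("plate",(abs(z-.124)<.003)&(t[...,0]>.03)&(t[...,0]<.11)&(abs(t[...,1])<.04))
R("foot",(abs(z-.060)<.003)&(abs(t[...,1])<.03)&(g>110))
R("stop",(abs(z-.062)<.0035)&(t[...,0]>.09)&(abs(t[...,1])<.04)&(g<100))
R("knob",(abs(z-.101)<.004)&(abs(t[...,0])<.04)&(abs(t[...,1])<.03))
E
```

```text
t: 11.45
eef_pos: [0.5985, 0.0142, 0.1597]
orientation: [[0.132, 0.991, -0.002], [0.991, -0.132, 0.001], [0.001, -0.002, -1.0]]
force: [0.9, 1.0, -0.4]
gripper_width: 0.0409
11.45 [ 0.85407429  1.01408169 -0.42821214] [0.59850993 0.01422103 0.15972913] [-24.67037386  33.34735829  26.40058328 101.05028931 -18.67964079
  50.06131445   2.55518324]
plate [ 211  104   89   26 2246] ((0.06428863853216171, 0.0005385633558034897), (0.014290452934801579, 0.04982981085777283), 0.0036050216294825077)
foot [ 228  129   56   86 3171] ((0.011608798056840897, 0.0008938442915678024), (0.07279252260923386, 0.04413687065243721), 0.32655760645866394)
stop [ 222   22   67   45 2469] ((0.10917530953884125, 0.0005765073001384735), (0.04784192517399788, 0.030021311715245247), 89.89633178710938)
knob [246 183  19  52 846] ((-0.0031021051108837128, 0.0007486343383789062), (0.03927766531705856, 0.011948366649448872), 2.0331051349639893)
```

View pics/w10.png

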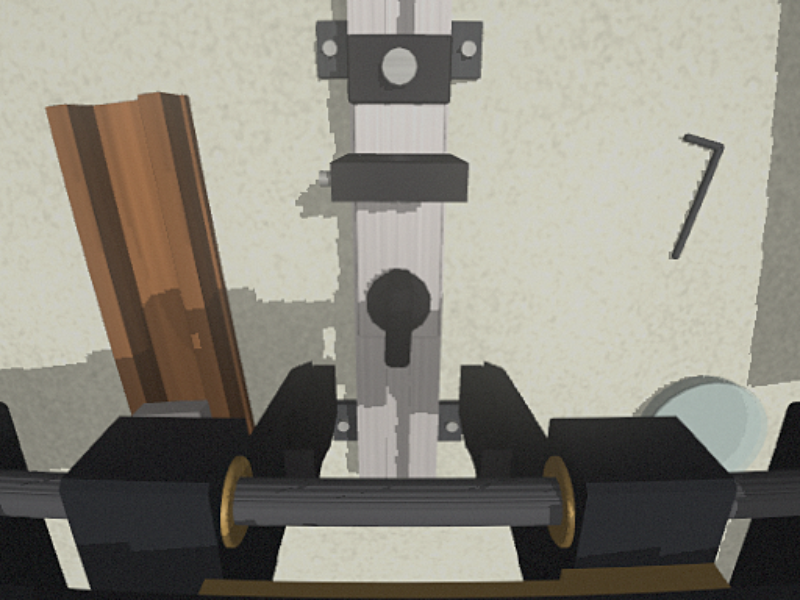

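```bash
python3 -m creep '[[-0.0035,0.0006,0.02,0,0,0,0.4],[-0.0035,0.0006,0.05,0,0,0,0.4],[-0.0035,0.0006,0.07,0,0,0,0.4],[-0.0035,0.0006,0.08,0,0,0,0.4],[-0.0035,0.0006,0.086,0,0,0,0.4],[-0.0035,0.0006,0.086,0,0,0,0.4],[-0.0035,0.0006,0.086,0,0,0,0.4]]'
python3 - <<'E'
from h import *
from plant import bot
s=bot.observe();print(s["t"],s["force"],s["eef_pos"]);p=np.array([.5985,.0142,.1597])+-.0036*np.array([.132,.991,0])+.0007*np.array([.991,-.132,0]);p[2]=.073;print(p);row(s,p,82.37)
E
```

```text
t: 12.08
eef_pos: [0.5997, 0.0094, 0.0752]
orientation: [[0.132, 0.991, 0.001], [0.991, -0.132, 0.0], [0.0, 0.001, -1.0]]
force: [0.8, -0.4, 1.1]
gripper_width: 0.0352
12.0833 [ 0.83329659 -0.37712642  1.13111224] [0.59965607 0.00938765 0.07524681]
[0.5987185 0.01054   0.073    ]
ROW [0.001, -0.0011, 0.0022] [0.04, -0.01, 0.03] dist 0.003
```

```bash
python3 -m creep '[[0.001,-0.0011,0.0015,0,0,0,0.4],[0.001,-0.0011,0.0015,0,0,0,0.4],[0.001,-0.0011,0.0015,0,0,0,0],[0.001,-0.0011,0.0015,0,0,0,0],[0.001,-0.0011,0.0015,0,0,0,0],[0.001,-0.0011,0.0015,0,0,0,0],[0.001,-0.0011,0.0015,0,0,0,0],[0.001,-0.0011,0.0015,0,0,0,0]]'
python3 - <<'E'
from plant import bot
s=bot.observe();print(s["force"],s["moment"],s["eef_pos"],s["joints"])
E
```

```text
t: 12.75
eef_pos: [0.5983, 0.0101, 0.0735]
orientation: [[0.133, 0.991, 0.0], [0.991, -0.133, 0.0], [0.0, 0.0, -1.0]]
force: [0.0, 0.2, 1.8]
gripper_width: 0.0119
[0.04740556 0.18445513 1.76220497] [-0.069301    0.10558216 -0.05479587] [0.59831855 0.01008004 0.07347812] [-21.72520455  40.32516006  22.86837832 103.19337517 -22.54561952
  40.9945778    5.85504715]
```

```bash
python3 -m creep '[[0,0,-0.0015,0,0,0,0],[0,0,-0.003,0,0,0,0],[0,0,-0.0045,0,0,0,0],[0,0,-0.006,0,0,0,0],[0,0,-0.007,0,0,0,0],[0,0,-0.007,0,0,0,0]]'
python3 - <<'E'
from plant import bot
s=bot.observe();print(s["force"],s["moment"],s["eef_pos"])
E
```

```text
t: 13.25
eef_pos: [0.5979, 0.0101, 0.0802]
orientation: [[0.133, 0.991, -0.0], [0.991, -0.133, -0.0], [-0.0, -0.0, -1.0]]
force: [0.5, -0.1, -4.4]
gripper_width: 0.012
[ 0.50186225 -0.05385577 -4.4494702 ] [-0.08633307 -0.07956198 -0.03496707] [0.5978868  0.01012184 0.08022426]
```

```bash
python3 -m creep '[[0,0,0,0,0,4,0],[0,0,0,0,0,8,0],[0,0,0,0,0,12,0],[0,0,0,0,0,17,0],[0,0,0,0,0,22,0],[0,0,0,0,0,27,0],[0,0,0,0,0,32,0],[0,0,0,0,0,36,0],[0,0,0,0,0,40,0],[0,0,0,0,0,40,0]]'
python3 - <<'E'
from h import *
from plant import bot
s=bot.observe();T=tool(s);print(s["force"],s["moment"],s["eef_pos"],s["joints"],np.degrees(np.arctan2(T[1,0],T[0,0]))-82.37)
E
```

```text
t: 14.08
eef_pos: [0.5974, 0.0103, 0.0798]
orientation: [[0.74, 0.672, -0.001], [0.672, -0.74, -0.0], [-0.001, -0.001, -1.0]]
force: [-0.1, 0.7, -4.2]
gripper_width: 0.0119
[-0.1375914   0.68600582 -4.20412842] [-0.04756012  0.10796282 -0.04595459] [0.59744953 0.01032317 0.07979477] [-28.91404543  42.30273768  33.36422231 103.57123119 -32.17124605
  44.01530907 -26.32105418] -40.11602358085094
```

```bash
python3 -m creep '[[0,0,0,0,0,4,0],[0,0,0,0,0,8,0],[0,0,0,0,0,12,0],[0,0,0,0,0,16,0],[0,0,0,0,0,20,0],[0,0,0,0,0,24,0],[0,0,0,0,0,24,0]]'
python3 - <<'E'
from h import *
from plant import bot
s=bot.observe();T=tool(s);print(s["force"],s["moment"],s["eef_pos"],s["joints"],np.degrees(np.arctan2(T[1,0],T[0,0]))-82.37)
E
```

```text
t: 14.67
eef_pos: [0.5976, 0.0104, 0.081]
orientation: [[0.949, 0.314, -0.001], [0.314, -0.949, 0.001], [-0.001, -0.001, -1.0]]
force: [-4.7, 1.1, 7.4]
gripper_width: 0.012
[-4.67346032  1.11934429  7.37433502] [ 0.26214061  1.18884149 -0.00282859] [0.59755676 0.01043783 0.08103909] [-32.70205662  44.21371152  39.29204433 103.74996175 -37.89412042
  46.1076396  -45.60017811] -64.05021978443678
```

```bash
python3 -m creep '[[0,0,-0.0012,0,0,0,0],[0,0,-0.0016,0,0,4,0],[0,0,-0.002,0,0,8,0],[0,0,-0.0025,0,0,12,0],[0,0,-0.0028,0,0,16,0],[0,0,-0.0029,0,0,20,0],[0,0,-0.003,0,0,24,0],[0,0,-0.003,0,0,24,0]]'
python3 - <<'E'
from h import *
from plant import bot
s=bot.observe();T=tool(s);print(s["force"],s["moment"],s["eef_pos"],s["joints"],np.degrees(np.arctan2(T[1,0],T[0,0]))-82.37)
E
```

```text
t: 15.33
eef_pos: [0.5978, 0.0106, 0.0828]
orientation: [[0.995, -0.098, -0.001], [-0.098, -0.995, 0.0], [-0.001, -0.0, -1.0]]
force: [0.4, 1.6, -5.3]
gripper_width: 0.0119
[ 0.38073628  1.63309988 -5.34902961] [ 0.23104628  0.06463639 -0.03932016] [0.59779473 0.01063543 0.08276924] [-36.29029347  46.46445002  45.09043398 103.90789689 -43.23975616
  48.5675339  -65.35921027] -88.0048987555987
```

```bash
python3 -m creep '[[0,0,0,0,0,4,0],[0,0,0,0,0,8,0],[0,0,0,0,0,12,0],[0,0,-0.0001,0,0,16,0],[0,0,-0.0002,0,0,20,0],[0,0,-0.0003,0,0,24,0],[0,0,-0.0004,0,0,28,0],[0,0,-0.0004,0,0,32,0],[0,0,-0.0004,0,0,32,0]]'
python3 - <<'E'
from h import *
from plant import bot
s=bot.observe();T=tool(s);print(s["force"],s["moment"],s["eef_pos"],s["joints"],np.degrees(np.arctan2(T[1,0],T[0,0]))-82.37)
E
```

```text
t: 16.08
eef_pos: [0.5979, 0.0109, 0.083]
orientation: [[0.793, -0.609, -0.001], [-0.609, -0.793, 0.0], [-0.001, 0.0, -1.0]]
force: [0.1, 1.1, -8.1]
gripper_width: 0.0118
[ 0.06795093  1.08709763 -8.05169766] [ 0.35404981 -0.08366372 -0.02321233] [0.59786453 0.01088073 0.08295732] [-40.29039302  50.10429017  52.17544565 104.09506566 -50.03731457
  52.28686841 -92.08833617] -119.9009466044361
```

```bash
python3 -m creep '[[0,0,0.0005,0,0,3,0],[0,0,0.0005,0,0,7,0],[0,0,0.0005,0,0,11,0],[0,0,0.0005,0,0,15,0],[0,0,0.0005,0,0,19,0],[0,0,0.0005,0,0,22,0],[0,0,0.0005,0,0,24,0],[0,0,0.0005,0,0,24,0]]'
python3 - <<'E'
from h import *
from plant import bot
s=bot.observe();T=tool(s);print(s["force"],s["moment"],s["eef_pos"],s["joints"],np.degrees(np.arctan2(T[1,0],T[0,0]))-82.37)
E
```

```text
t: 16.75
eef_pos: [0.5982, 0.011, 0.0832]
orientation: [[0.479, -0.878, -0.0], [-0.878, -0.479, 0.001], [-0.001, -0.0, -1.0]]
force: [0.0, 2.9, -0.8]
gripper_width: 0.0118
[ 0.01397184  2.90076578 -0.77389995] [0.58450492 0.29715545 0.18505612] [0.59816869 0.01096714 0.08316717] [ -42.73470872   53.06834813   57.02291924  104.19463033  -54.68117126
   55.36983612 -112.57027349] -143.76239928089268
```

```bash
python3 -m creep '[[0,0,0,0,0,2,0],[0,0,0,0,0,4,0],[0,0,0,0,0,5,0],[0,0,0,0,0,5,0]]'
python3 - <<'E'
from h import *
from plant import bot
d,T,s=wrist(bot,"w11");print(s["force"],s["moment"],s["eef_pos"],s["joints"],np.degrees(np.arctan2(T[1,0],T[0,0]))-82.37,s["gripper_width"])
E
```

```text
t: 17.08
eef_pos: [0.5982, 0.0107, 0.0832]
orientation: [[0.4, -0.916, -0.0], [-0.916, -0.4, 0.001], [-0.001, -0.0, -1.0]]
force: [-1.1, 2.2, -0.7]
gripper_width: 0.012
[-1.14033828  2.2233457  -0.72631281] [0.60946728 0.36629411 0.66276903] [0.59818774 0.01067307 0.08322283] [ -43.18793253   53.70594984   57.99655916  104.22495167  -55.5799447
   56.01484612 -116.93631018] -148.78336321580122 0.012003853281185382
```

View pics/w11.png

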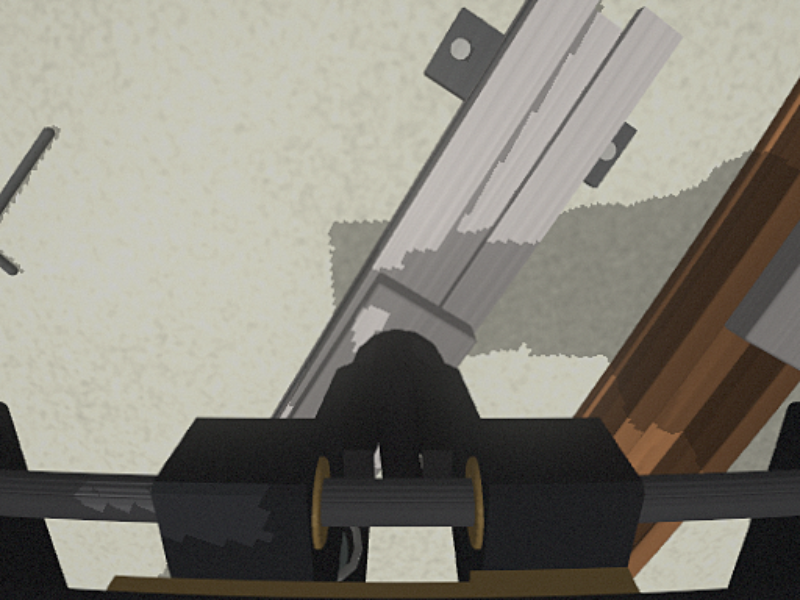

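```bash
python3 -m creep '[[0,0,0,0,0,2,0],[0,0,0,0,0,4,0],[0,0,0,0,0,4,0]]'
python3 - <<'E'
from h import *
from plant import bot
s=bot.observe();T=tool(s);print(s["force"],s["moment"],s["eef_pos"],np.degrees(np.arctan2(T[1,0],T[0,0]))-82.37,s["gripper_width"])
E
```

```text
t: 17.38
eef_pos: [0.5983, 0.0104, 0.0832]
orientation: [[0.333, -0.943, 0.0], [-0.943, -0.333, 0.0], [-0.0, -0.0, -1.0]]
force: [0.1, 1.5, -0.4]
gripper_width: 0.0126
[ 0.11074006  1.46413343 -0.41073651] [0.51826412 0.27709176 0.73373854] [0.59832241 0.01040097 0.08324644] -152.89498810530654 0.012585877668671214
```

```bash
python3 -m creep '[[0,0,0,0,0,0,0.4],[0,0,0,0,0,0,0.4],[0,0,0,0,0,0,0.4],[0,0,0,0,0,0,0.4],[0,0,-0.02,0,0,0,0.4],[0,0,-0.05,0,0,0,0.4],[0,0,-0.077,0,0,0,0.4],[0,0,-0.077,0,0,-7,0.4],[0,0,-0.077,0,0,-14,0.4],[0,0,-0.077,0,0,-21,0.4],[0,0,-0.077,0,0,-28,0.4],[0,0,-0.077,0,0,-35,0.4],[0,0,-0.077,0,0,-42,0.4],[0,0,-0.077,0,0,-49,0.4],[0,0,-0.077,0,0,-56,0.4],[0,0,-0.077,0,0,-63,0.4],[0,0,-0.077,0,0,-70,0.4],[0,0,-0.077,0,0,-77,0.4],[0,0,-0.077,0,0,-77,0.4]]'
python3 -m creep '[[0,0,0,0,0,-7,0.4],[0,0,0,0,0,-14,0.4],[0,0,0,0,0,-21,0.4],[0,0,0,0,0,-28,0.4],[0,0,0,0,0,-35,0.4],[0,0,0,0,0,-42,0.4],[0,0,0,0,0,-49,0.4],[0,0,0,0,0,-56,0.4],[0,0,0,0,0,-63,0.4],[0,0,0,0,0,-70,0.4],[0,0,0,0,0,-76,0.4],[0,0,0,0,0,-76,0.4]]'
python3 - <<'E'
from h import *
from plant import bot
d,T,s=wrist(bot,"w12");print(s["t"],s["force"],s["eef_pos"],s["joints"],np.degrees(np.arctan2(T[1,0],T[0,0]))-82.37)
C=cloud(d,T);z=C[...,2];g=cv2.cvtColor(d["image"],cv2.COLOR_BGR2GRAY)
t=((C-T[:3,3])@T[:3,:3])
def R(n,m):
    k,l,st,_=cv2.connectedComponentsWithStats(m.astype(np.uint8));i=1+np.argmax(st[1:,4])
    print(n,st[i],cv2.minAreaRect(t[l==i][:,:2].astype(np.float32)),"z",np.median(z[l==i]))
R("plate",(abs(z-.124)<.003)&(t[...,0]>.03)&(t[...,0]<.11)&(abs(t[...,1])<.04))
R("foot",(abs(z-.060)<.003)&(abs(t[...,1])<.03)&(g>110))
R("stop",(abs(z-.062)<.0035)&(t[...,0]>.09)&(abs(t[...,1])<.04)&(g<100))
R("knob",(z>.103)&(z<.118)&(abs(t[...,0])<.04)&(abs(t[...,1])<.03))
E
```

```text
t: 18.97
eef_pos: [0.5982, 0.0095, 0.1605]
orientation: [[0.993, 0.114, 0.001], [0.114, -0.993, 0.0], [0.001, -0.0, -1.0]]
force: [0.4, -0.0, 0.5]
gripper_width: 0.0356
t: 19.97
eef_pos: [0.598, 0.0095, 0.1601]
orientation: [[0.134, 0.991, -0.0], [0.991, -0.134, 0.0], [0.0, -0.0, -1.0]]
force: [-0.2, -0.0, 0.1]
gripper_width: 0.0349
19.9667 [-0.16440257 -0.01797005  0.0714068 ] [0.59802324 0.0095225  0.1601389 ] [-25.49108061  33.5533662   28.13853163 101.27655825 -19.85603925
  50.1422531    3.88835594] -0.04511201201994197
plate [ 212   95   89   27 2267] ((0.06879660487174988, 0.00099940225481987), (0.014294047839939594, 0.0497375912964344), 0.681188702583313) z 0.12406807916055065
foot [ 228  121   56   90 3262] ((0.016693051904439926, 0.0009144973009824753), (0.07421831786632538, 0.04411357268691063), 1.2216607332229614) z 0.06013386938411827
stop [ 221   15   68   46 2543] ((0.113655224442482, 0.00013538263738155365), (0.04798903316259384, 0.030476724728941917), 89.97346496582031) z 0.061985248313377705
knob [ 232  182   45   51 1011] ((0.00141941849142313, 0.0003285035490989685), (0.012511339038610458, 0.03894297033548355), 52.403770446777344) z 0.11014737145954948
```

View pics/w12.png

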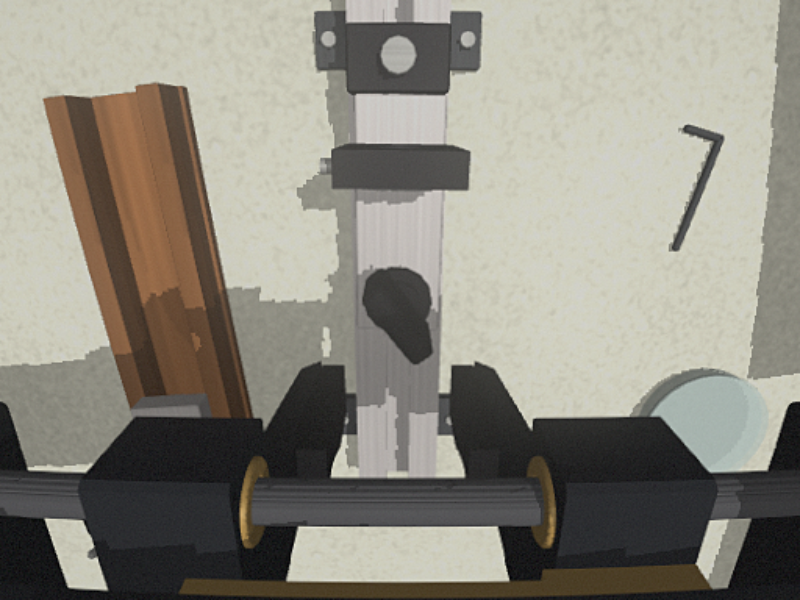

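Run:
```python
from h import *
from plant import bot
a=dict(np.load("pics/top0.npz"));b=bot.snapshot("top")
for n,d in(("before",a),("now",b)):
    C=cloud(d);m=(C[...,2]>.09)&(C[...,0]>.40)&(C[...,0]<.49)&(C[...,1]>-.1)&(C[...,1]<-.05);print(n,m.sum(),C[m].mean(0).round(4))
s=bot.observe();print(s["t"],s["force"])
bot.job_done()
```

```text
before 208 [ 0.4445 -0.0748  0.1162]
now 208 [ 0.4445 -0.0748  0.116 ]
20.0667 [-0.38253326 -0.39236572 -0.04850264]
the job is handed in; nothing more can be done
```

The lens carrier is on the rail with its nose at the stop and its clamp tightened to the end. I handed the job in at 20.1 s with nothing touching the robot.

- **Fitting:** My first try at dropping the carrier in put the bolt head on a slot lip, 2.5 mm off to the side. I lifted it, re-centred it, and it went in without resistance. I then slid it forward until it met the stop with about 5 N.
- **Clamping:** I pulled the knob up 6.7 mm, which took the expected 4.4 N. I turned it clockwise in one continuous grip, with no re-grip, until it met the hard stop at about 0.7 N m.
- **Knob:** The last wrist picture shows it at about 142° (2.49 rad), standing 9 mm up and held there after I let go.
- **Stop contact:** The nose and the stop face agree to 0.3 mm, within the measuring noise. The foot sits flat on the rail.
- **Yaw:** The carrier is turned about 0.7 to 1.2° in the slot, within the play of its keys, so one corner of the nose may stand up to about 1 mm off the stop.
- **Iris carrier:** Its position in the top camera is unchanged from the start.
- **Not tested:** I did not push on the clamped carrier to check that it holds. Tightness is judged from the hard stop and the knob's angle and height.

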